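Feel for the concealed catch of the water analyser and open its sample compartment

ROBOT

A 7-joint arm with a two-finger parallel gripper is mounted at the origin on the work surface. World frame = base frame: x ahead of the robot, y to its left, z up, the work surface at z = 0. Lengths are in m, angles in degrees, forces in N, time in s.
With the tool pointing down it reaches from about 0.425 to 0.875 m from the base axis. Payload 4.7 kg.
Tool frame: the origin (TCP) lies at the very end of the fingers, on their centre line; the grasp point (between the pads) lies env.hold_point_z behind it (env.hold_point_z is the distance from the TCP to the grasp point, in m); z points along the fingers, y is the line along which they close (so a half turn about z gives the same grasp; the last joint's range is limited). The gripper opens to 87 mm and grips with 3 to 60 N. Pads are 19 mm wide; open, the fingers measure 117 mm over their backs; the gripper's body (75 mm by 190 mm) begins 51 mm behind the grasp point.
Start: joints at [65.266, 18.392, -4.016, 83.108, 1.295, 78.541, -3.26], TCP at [0.28, -0.587, 0.223] pointing down, gripper open.
Joint ranges: [-163.93, 163.93], [-17.29, 119.83], [-79.2, 71.16], [3.27, 140.29], [-89.18, 269.18], [5.43, 117.66], [-154.24, 154.24]. Speed limits (degrees/s): [147.25, 147.25, 180, 180, 180, 180, 180].

INTERFACE

Orientations are given as [roll, pitch, yaw] about the fixed x, y, z axes, in that order (R = Rz(yaw) Ry(pitch) Rx(roll)).
In Python, from cell import env gives the robot as it stands.
- The arm moves only by the shell command python3 -m jog 'ROWS' [FORCE]. ROWS is JSON, a list of rows, each an object with "dp": the shift along the tool's x, y, z in cm, a list of three; "twist": the turn about the tool's z in degrees; "fingers": the opening, from 0 (shut) to 1 (fully open). A call has 1 to 8 rows; each row is the pose to reach, as a shift and turn from the pose commanded when the call began, along the tool's axes at that moment; what a row does not reach only later rows make up. A row lasts 1/8 s, in which the tool goes at most 62.5 mm and 10.7 degrees, less where a joint would pass 70% of its speed; a pose out of reach is approached as far as the arm can. A call with a gripper value outside its range is refused whole. The fingers move at their own pace and stop on an object; FORCE is the grip in N (left out, the last holds). Time passes only in rows, so rows that repeat a pose let the fingers close. It gives the time, the measured TCP pose, the force, the opening and the grip force at its end, in the units of the state.
- env.get_obs(): the state, without advancing time (a new reading comes with each control period).
- env.read_camera(name): name is "side" or "top"; returns a dict with "pixels" (420x560x3 uint8, blue, green, red), "depth" (420x560 float32, m along the optical axis (not along the pixel's ray), 0 where there is no reading), "fx", "fy", "cx", "cy" (pixels), "rvec" (rotation vector, rad) and "tvec" (3), from world to camera coordinates, as OpenCV has them. Camera axes: x right, y down, z forward; pixel columns grow to the right and rows downward; lengths in m; the calibration is good to about 2 mm. A picture is of the moment at which its call begins.
- env.sign_off(): hands the job in; it is judged then, once.
The state is a dict: "time_s": time; "qpos": joint angles; "joint_velocities": joint speeds; "effort": joint torques, N m; "tool_pos": TCP position; "tool_rot": TCP orientation; "force": force on the tool from outside, world axes, zero at the start; "wrist_torque": the same for the moment, N m; "grip_width": finger opening in m; "grasp_force": force on a finger pad.
Only numpy, scipy, OpenCV 4.12 (cv2) and the standard library are available. Lean on these libraries where they do the work, as an engineer would, in place of code of your own. Each camera call takes 0.05 s, during which the arm holds its last target. There are 200 camera calls.

TASK

The sample compartment of the white water analyser is shut: a concealed catch holds its flat black cover down against a spring. The catch is a flush, finger-sized pad somewhere along the plain strip just in front of the cover. Rest the fingertips lightly on the strip and feel along it, without bearing down hard, until you find the pad; then press it in until the cover springs wide open, let go and come away, leaving the cuvette, reagent jar, tube rack and pipette standing or lying where they are.

Things in the scene. Friction and masses are not known exactly. Their poses are not given: they have to be found in the camera images.
- analyser: White case with a flat black deck, fixed to the bench: 260 mm deep (its x), 360 wide (y), 105 high. Origin: centre of its underside, z up, front (operator's side) to its -x. On the deck, centred 30 mm to +y of the middle, lies the black compartment cover, 104 mm in x, 130 in y, flush, right behind the catch strip; a grey display with keys is on the -y side
- strip (a point): Centre of the top surface of the catch strip, axes as the analyser's, at (-73, 30, 104) mm in its frame. The strip is a flat, rigid, plain charcoal panel, 44 mm in x by 132 in y, 1 mm below the deck, just to -x of the cover. The catch pad in it is centred on the strip's length (x = 0 here), its centre anywhere from y = -38 to +38 mm; the place differs from unit to unit and must be found
- release (a joint): Travel of the catch pad, straight down: 0 at rest, 0.005 m fully in; springs back. Charcoal pad, a shade lighter than the strip, 33 mm in x by 43 in y, in an opening 34 by 44 mm that closed fingertips fit into; its face rests 2 mm below the strip's surface. It starts to give at about 3 N and is fully in at about 7 N; the cover is let go at about half travel
- cover (a joint): Angle of the compartment cover about its rear (+x) edge: 0 shut and flush, 1.75 rad fully open, leaning back past upright. Once let go it swings up by its own spring within about a second and stays open; its front edge starts 23 mm to +x of the strip's centre line and moves up and away to +x
- cuvette_mid (a point): Half-way up a loose capped glass cuvette, 27 mm across and 60 mm tall, standing on the rear +y corner of the analyser's deck; leave it alone
- reagent_mid (a point): Half-way up a loose dark brown reagent jar, about 52 mm across and 85 mm tall, on the bench; leave it alone
- rack_mid (a point): Centre of a loose white and black tube rack with blue-capped tubes, 220 mm along its x, 90 mm along its y, about 100 mm tall, on the bench; leave it alone
- pipette_mid (a point): Middle of a loose white and dark grey hand pipette lying on the bench, about 256 mm along its x, 24 mm thick; leave it alone

How it is judged (in metres and radians):
On the way, in this order (a step that is already met when the one before it is completed fails the run):
1. the fingertips rest lightly on the catch strip, the catch not yet pressed (contact force between the fingers and strip_bar above 0.3 N and value of joint release below 0.0015 m), for 0.1 s.
2. the catch is pressed with the fingers (value of joint release above 0.002 m and contact force between the fingers and strip_bar above 0.5 N), for 0.05 s.
3. the cover springs open (value of joint cover above 0.6 rad), for 0.05 s.
At the end, for the whole second after the job is handed in: The cover stands open (more than 1.4 rad), the catch pad is back out (less than 1 mm in), and the cuvette (within 15 mm), jar, rack and pipette (within 20 mm) are where they were (value of joint cover above 1.4 rad and value of joint release below 0.001 m and distance of cuvette_mid from where it was at the start of the episode below 0.015 m and distance of each of reagent_mid, rack_mid, pipette_mid from where it was at the start of the episode below 0.02 m); the robot touches nothing.
It fails at once if the analyser or its strip is pushed harder than 40 N (contact force between the fingers and analyser above 40 N or contact force between the fingers and strip_bar above 40 N).
It fails at once if the cuvette is moved, lifted or tipped (distance of cuvette_mid from where it was at the start of the episode above 0.015 m or angle between cuvette_mid's own z axis and vertical above 0.3 rad).
It fails at once if the jar, rack or pipette is moved, lifted or tipped (distance of any of reagent_mid, rack_mid, pipette_mid from where it was at the start of the episode above 0.02 m).
It also fails if it takes over 48 s, if anything falls off the work surface, if the arm or the gripper's body presses on something with over 40 N, if the wrist force passes 120 N, or if a joint passes its speed limit or range.

## Working session

There is one attempt and no reset: what is moved stays moved. The work goes in short steps, Python scripts to look and compute and a shell command to move; the robot and the scene stay as the last step left them, time stands still between calls to the robot, and variables do not carry over. Pictures are saved under pics/ and viewed, at most 10 in all, crops included, and the job is handed in when it is done.

```bash
mkdir -p pics; ls; cat > h.py <<'E'
import numpy as np, cv2
from cell import env
def world(c,us,vs):
    R,_=cv2.Rodrigues(np.array(c['rvec'])); d=c['depth'][vs,us]
    p=np.stack([(us-c['cx'])/c['fx']*d,(vs-c['cy'])/c['fy']*d,d],-1)
    return (p-np.array(c['tvec']).ravel())@R
E
python3 - <<'E'
from h import *
import pickle
o=env.get_obs(); print({k:np.round(v,3).tolist() for k,v in o.items()}, env.hold_point_z)
for n in ('top','side'):
    c=env.read_camera(n); cv2.imwrite(f'pics/{n}0.png',c['pixels']); pickle.dump(dict(c),open(n+'0.pkl','wb'))
    R,_=cv2.Rodrigues(np.array(c['rvec'])); print(n,-R.T@np.array(c['tvec']).ravel(),R[2],c['fx'])
E
```

```text
pics
{'time_s': 0.0, 'qpos': [65.266, 18.439, -4.015, 83.176, 1.296, 78.54, -3.26], 'joint_velocities': [-0.064, 0.073, -0.177, 0.131, -0.024, -0.13, 0.071], 'effort': [-0.0, -49.129, -0.404, -31.253, -0.064, 0.044, 0.0], 'tool_pos': [0.28, -0.586, 0.221], 'tool_rot': [-179.889, 0.006, 25.544], 'force': [-1.121, 0.216, -0.135], 'wrist_torque': [0.004, -0.001, -0.027], 'grasp_force': 0.0, 'grip_width': 0.087} 0.0187
top [ 0.34244529 -0.02311121  1.28456194] [ 0.13475127  0.01825202 -0.99071134] 428.64153956397786
side [0.17150081 0.95926413 0.7026455 ] [ 0.29089019 -0.81564316 -0.50010913] 478.0288967442202
```

View pics/top0.png

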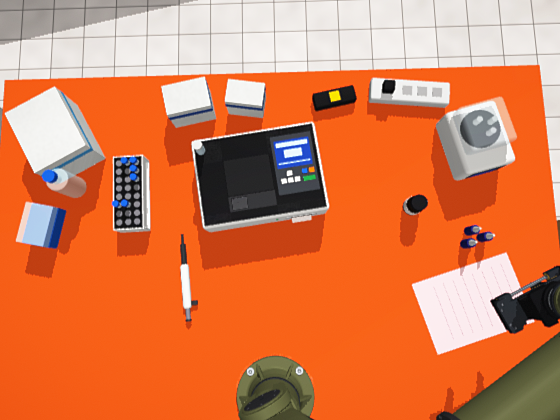

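View pics/side0.png

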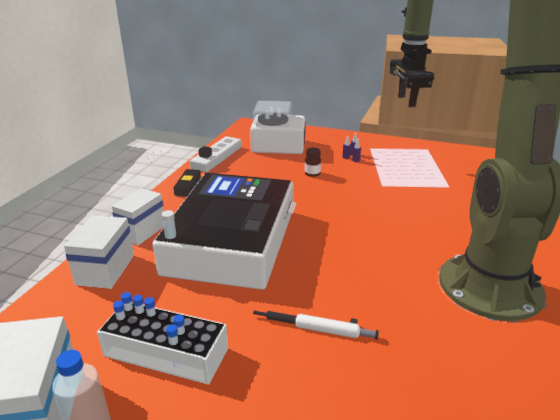

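The top view shows the analyser around px (260,175), display on its right (-y), cuvette at (199,147), and a slightly lighter rectangle near (239,203) in the strip. Now I'll fit the deck and enhance the strip.

```bash
python3 - <<'E'
from h import *
import pickle
c=pickle.load(open('top0.pkl','rb'))
vs,us=np.mgrid[115:240,180:340]; W=world(c,us.ravel(),vs.ravel()); 
ok=(c['depth'][vs,us].ravel()>0)&(abs(W[:,2]-.105)<.008)
P=W[ok]; print(ok.sum(),np.median(P[:,2]))
r=cv2.minAreaRect(P[:,:2].astype(np.float32)); print(r)
m=np.zeros(vs.shape,np.uint8); m[ok.reshape(vs.shape)]=1
(cx,cy),(w,h),a=r
B=cv2.boxPoints(r); print(B)
# yaw of analyser x axis near world x
e=[B[1]-B[0],B[2]-B[1]]; d=max(e,key=lambda v:abs(v[0])); d=d*np.sign(d[0]); yaw=np.arctan2(d[1],d[0]); print('yaw',np.degrees(yaw))
Ry=np.array([[np.cos(yaw),-np.sin(yaw)],[np.sin(yaw),np.cos(yaw)]])
S=np.array([cx,cy])+Ry@[-.073,.03]; print('strip',S)
# rectified deck view at z=.104, 3 px/mm over strip frame
R=np.array(c['rvec']);t=np.array(c['tvec'])
K=np.array([[c['fx'],0,c['cx']],[0,c['fy'],c['cy']],[0,0,1]])
def proj(l): 
    l=np.atleast_2d(l); w=np.c_[S+l@Ry.T,np.full(len(l),.104)]
    return cv2.projectPoints(w,R,t,K,None)[0][:,0]
L=np.array([[.06,.09],[.06,-.09],[-.06,-.09],[-.06,.09]])
H=cv2.getPerspectiveTransform(proj(L).astype(np.float32),np.float32([[0,0],[720,0],[720,480],[0,480]]))
im=cv2.warpPerspective(c['pixels'],H,(720,480),flags=cv2.INTER_CUBIC)
im=np.clip(im.astype(float)*3,0,255).astype(np.uint8)
for x,y in [(.022,.066),(-.022,-.066),(.022,-.066),(-.022,.066),(0,0)]:
    cv2.circle(im,(int((.09-y)*4000),int((.06-x)*4000)),4,(0,0,255),-1)
cv2.imwrite('pics/strip.png',im)
E
```

```text
10870 0.10502130071772786
((0.623749852180481, 0.032033830881118774), (0.2584753930568695, 0.3578486144542694), 7.9130096435546875)
[[ 0.47111034  0.19146238]
 [ 0.52037513 -0.16297887]
 [ 0.77638936 -0.12739472]
 [ 0.7271246   0.22704653]]
yaw 7.913007
strip [0.54731486 0.05169831]
```

View pics/strip.png

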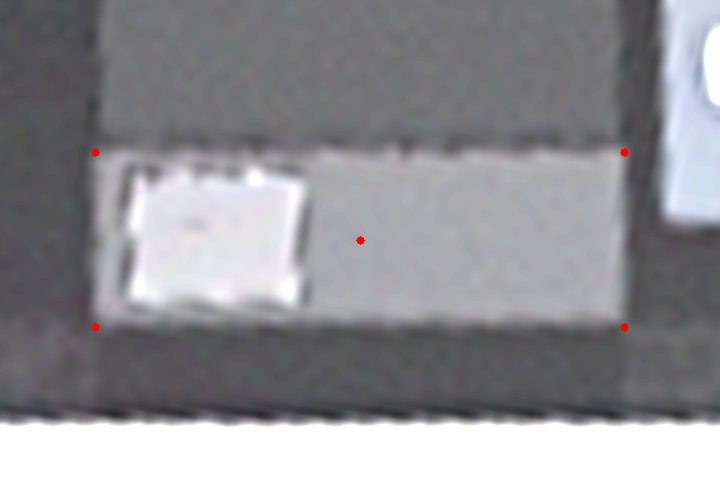

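The rectified crop confirms the strip fit: the corners coincide. It also shows a lighter pad centred near (217,238), which is strip y ≈ +36 mm. Vision suggests that spot, and I'll confirm it by feel. Next I'll compute the move to above the strip at y = -25 mm.

```bash
cat >> h.py <<'E'
from scipy.spatial.transform import Rotation as Ro
S=np.array([.5473,.0517]); YAW=7.9
def shift(x,y,z):
    "tool-axes shift (cm) and twist to strip-frame point x,y (m), world z"
    o=env.get_obs(); a=np.radians(YAW); R=Ro.from_euler('xyz',o['tool_rot'],degrees=True).as_matrix()
    g=np.r_[S+np.array([[np.cos(a),-np.sin(a)],[np.sin(a),np.cos(a)]])@[x,y],z]
    print('goal',g,'dp cm',np.round(R.T@(g-o['tool_pos'])*100,2),'twist',round(o['tool_rot'][2]-YAW,2))
E
python3 -c "
from h import *
shift(0,-.025,.2)"
```

```text
goal [0.55073611 0.02693726 0.2       ] dp cm [ 50.86 -43.63   2.23] twist 17.64
```

```bash
python3 -m jog '[{"dp":[25,-22,0],"twist":17.6,"fingers":0},{"dp":[25,-22,0],"twist":17.6,"fingers":0},{"dp":[25,-22,0],"twist":17.6,"fingers":0},{"dp":[25,-22,0],"twist":17.6,"fingers":0},{"dp":[50.9,-43.6,0],"twist":17.6,"fingers":0},{"dp":[50.9,-43.6,0],"twist":17.6,"fingers":0},{"dp":[50.9,-43.6,0],"twist":17.6,"fingers":0},{"dp":[50.9,-43.6,0],"twist":17.6,"fingers":0}]' 10; python3 -c "
from h import *
shift(0,-.025,.12)"
```

```text
time_s: 1.1
tool_pos: [0.4817, -0.1269, 0.2224]
tool_rot: [180.0, 0.0, 7.9]
force: [0.8, 0.0, 0.7]
grip_width: 0.0149
grasp_force: 0.0
goal [0.55073611 0.02693726 0.12      ] dp cm [  8.96 -14.29  10.23] twist 0.03
```

```bash
python3 -m jog '[{"dp":[9,-14.3,0],"fingers":0},{"dp":[9,-14.3,0],"fingers":0},{"dp":[9,-14.3,0],"fingers":0},{"dp":[9,-14.3,4],"fingers":0},{"dp":[9,-14.3,9],"fingers":0},{"dp":[9,-14.3,9],"fingers":0},{"dp":[9,-14.3,9],"fingers":0},{"dp":[9,-14.3,9],"fingers":0}]'; python3 -c "
from h import *
import cv2
shift(0,-.025,.105)
c=env.read_camera('side'); cv2.imwrite('pics/s1.png',cv2.resize(c['pixels'][130:300,130:330],None,fx=3,fy=3))"
```

```text
goal [0.55073611 0.02693726 0.105     ] dp cm [  8.96 -14.29  11.73] twist 0.03validation failed for argument at $[0]...
```

View pics/s1.png

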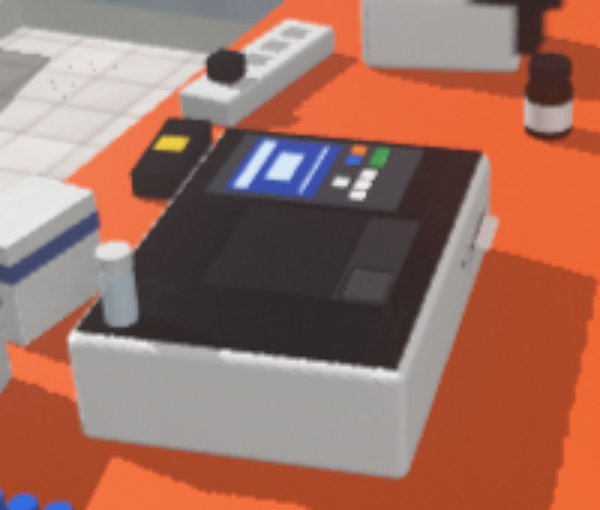

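The move was refused because "twist" was missing. The side view shows the arm still off at the upper right (520,30) and the pad visible at (368,283), the +y end of the strip. I'll resend with twist.

```bash
python3 -m jog '[{"dp":[9,-14.3,0],"twist":0,"fingers":0},{"dp":[9,-14.3,0],"twist":0,"fingers":0},{"dp":[9,-14.3,0],"twist":0,"fingers":0},{"dp":[9,-14.3,4],"twist":0,"fingers":0},{"dp":[9,-14.3,9],"twist":0,"fingers":0},{"dp":[9,-14.3,9],"twist":0,"fingers":0},{"dp":[9,-14.3,9],"twist":0,"fingers":0},{"dp":[9,-14.3,9],"twist":0,"fingers":0}]'; python3 -c "
from h import *
shift(0,-.025,.108)"
```

```text
time_s: 2.15
tool_pos: [0.5524, 0.0252, 0.1349]
tool_rot: [180.0, -0.2, 7.9]
force: [-0.5, -0.1, 1.2]
grip_width: 0.001
grasp_force: 0.0
goal [0.55073611 0.02693726 0.108     ] dp cm [-0.15 -0.19  2.69] twist 0.02
```

```bash
python3 -m jog '[{"dp":[-0.1,-0.2,1.2],"twist":0,"fingers":0},{"dp":[-0.1,-0.2,2.2],"twist":0,"fingers":0},{"dp":[-0.1,-0.2,2.2],"twist":0,"fingers":0},{"dp":[-0.1,-0.2,2.2],"twist":0,"fingers":0}]'; python3 -m jog '[{"dp":[0,0,0.1],"twist":0,"fingers":0},{"dp":[0,0,0.1],"twist":0,"fingers":0}]';  python3 -m jog '[{"dp":[0,0,0.1],"twist":0,"fingers":0},{"dp":[0,0,0.1],"twist":0,"fingers":0}]'
```

```text
time_s: 2.65
tool_pos: [0.5495, 0.0272, 0.1105]
tool_rot: [-180.0, 0.0, 7.9]
force: [-0.2, -0.2, 0.8]
grip_width: 0.0008
grasp_force: 0.0
time_s: 2.9
tool_pos: [0.5496, 0.0271, 0.1096]
tool_rot: [180.0, -0.0, 7.9]
force: [0.0, 0.0, 1.1]
grip_width: 0.0004
grasp_force: 0.0
time_s: 3.15
tool_pos: [0.5494, 0.0271, 0.1085]
tool_rot: [180.0, 0.0, 7.9]
force: [0.2, -0.5, 0.3]
grip_width: 0.0001
grasp_force: 0.0
```

```bash
python3 -m jog '[{"dp":[0.1,0,0.2],"twist":0,"fingers":0},{"dp":[0.1,0,0.2],"twist":0,"fingers":0}]'; python3 -m jog '[{"dp":[0,0,0.1],"twist":0,"fingers":0},{"dp":[0,0,0.1],"twist":0,"fingers":0}]';  python3 -m jog '[{"dp":[0,0,0.1],"twist":0,"fingers":0},{"dp":[0,0,0.1],"twist":0,"fingers":0}]'
```

```text
time_s: 3.4
tool_pos: [0.5504, 0.0273, 0.1063]
tool_rot: [-180.0, 0.0, 7.9]
force: [-0.5, 0.7, 0.0]
grip_width: 0.0003
grasp_force: 0.0
time_s: 3.65
tool_pos: [0.5504, 0.0273, 0.1055]
tool_rot: [180.0, 0.0, 7.9]
force: [-0.5, 0.6, 0.3]
grip_width: 0.0004
grasp_force: 0.0
time_s: 3.9
tool_pos: [0.5505, 0.0273, 0.1045]
tool_rot: [180.0, -0.0, 7.9]
force: [0.2, -0.4, -0.1]
grip_width: 0.0007
grasp_force: 0.0
```

```bash
python3 -m jog '[{"dp":[0,0,0.1],"twist":0,"fingers":0},{"dp":[0,0,0.1],"twist":0,"fingers":0}]'; python3 -m jog '[{"dp":[0,0,0.05],"twist":0,"fingers":0},{"dp":[0,0,0.05],"twist":0,"fingers":0}]'
```

```text
time_s: 4.15
tool_pos: [0.5505, 0.0273, 0.1045]
tool_rot: [180.0, 0.0, 7.9]
force: [-2.6, -0.7, 6.3]
grip_width: 0.0005
grasp_force: 3.1
time_s: 4.4
tool_pos: [0.5505, 0.0273, 0.1045]
tool_rot: [180.0, -0.0, 7.9]
force: [-2.5, 0.4, 7.5]
grip_width: 0.0006
grasp_force: 4.5
```

Light contact is established at z ≈ 0.1045, about 7 N. I'll ease off a little and feel along toward +y.

```bash
python3 -m jog '[{"dp":[0,0,-0.05],"twist":0,"fingers":0},{"dp":[0,-0.6,-0.05],"twist":0,"fingers":0},{"dp":[0,-1.2,-0.05],"twist":0,"fingers":0},{"dp":[0,-1.8,-0.05],"twist":0,"fingers":0},{"dp":[0,-2.4,-0.05],"twist":0,"fingers":0},{"dp":[0,-3,-0.05],"twist":0,"fingers":0}]'; python3 -m jog '[{"dp":[0,-0.6,0],"twist":0,"fingers":0},{"dp":[0,-1.2,0],"twist":0,"fingers":0},{"dp":[0,-1.8,0],"twist":0,"fingers":0},{"dp":[0,-2.2,0],"twist":0,"fingers":0}]';python3 -m jog '[{"dp":[0,-0.4,0],"twist":0,"fingers":0},{"dp":[0,-0.9,0],"twist":0,"fingers":0},{"dp":[0,-0.9,0],"twist":0,"fingers":0}]'; python3 -c "
from h import *
shift(0,.036,.102)"
```

```text
time_s: 5.15
tool_pos: [0.5475, 0.0557, 0.1045]
tool_rot: [179.9, -0.1, 7.9]
force: [0.1, -4.1, 5.1]
grip_width: 0.0008
grasp_force: 2.7
time_s: 5.65
tool_pos: [0.5426, 0.0801, 0.1031]
tool_rot: [-179.9, 0.0, 8.0]
force: [0.1, -0.1, -0.3]
grip_width: 0.0003
grasp_force: 0.0
time_s: 6.02
tool_pos: [0.5418, 0.0885, 0.1034]
tool_rot: [-180.0, 0.0, 8.0]
force: [-0.2, 0.1, 0.2]
grip_width: 0.0005
grasp_force: 0.0
goal [0.542352   0.08735834 0.102     ] dp cm [0.04 0.12 0.14] twist 0.1
```

The force drops to zero and z falls below strip level, so the fingers are over the pad. I'll press in steps.

```bash
python3 -m jog '[{"dp":[0,0.1,0],"twist":0,"fingers":0},{"dp":[0,0.1,0.1],"twist":0,"fingers":0},{"dp":[0,0.1,0.2],"twist":0,"fingers":0},{"dp":[0,0.1,0.3],"twist":0,"fingers":0}]'; python3 -m jog '[{"dp":[0,0,0.1],"twist":0,"fingers":0},{"dp":[0,0,0.2],"twist":0,"fingers":0},{"dp":[0,0,0.2],"twist":0,"fingers":0},{"dp":[0,0,0.2],"twist":0,"fingers":0}]'
```

```text
time_s: 6.52
tool_pos: [0.5423, 0.0863, 0.1011]
tool_rot: [180.0, -0.0, 7.9]
force: [-1.6, -0.8, 5.6]
grip_width: 0.0004
grasp_force: 2.9
time_s: 7.02
tool_pos: [0.5424, 0.0863, 0.099]
tool_rot: [180.0, -0.0, 7.9]
force: [-1.5, -1.3, 5.2]
grip_width: 0.0003
grasp_force: 2.8
```

```bash
python3 -m jog '[{"dp":[0,0,0.1],"twist":0,"fingers":0},{"dp":[0,0,0.1],"twist":0,"fingers":0},{"dp":[0,0,0.1],"twist":0,"fingers":0},{"dp":[0,0,0.1],"twist":0,"fingers":0},{"dp":[0,0,0.1],"twist":0,"fingers":0},{"dp":[0,0,0.1],"twist":0,"fingers":0}]'; python3 -c "
from h import *
c=env.read_camera('side'); cv2.imwrite('pics/s2.png',cv2.resize(c['pixels'][80:300,130:350],None,fx=2.5,fy=2.5))"
```

```text
time_s: 7.78
tool_pos: [0.5423, 0.0863, 0.0981]
tool_rot: [180.0, -0.0, 7.9]
force: [-2.0, -1.2, 6.2]
grip_width: 0.0003
grasp_force: 3.1
```

View pics/s2.png

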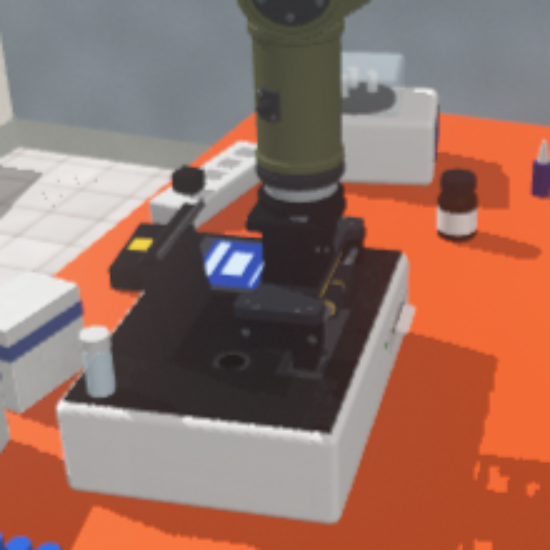

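The cover stands up at about (180,240) and the cuvette well is exposed at (232,360). The cuvette still stands at (97,360). I'll come straight up and away.

```bash
python3 -m jog '[{"dp":[0,0,-1],"twist":0,"fingers":0},{"dp":[0,0,-3],"twist":0,"fingers":0},{"dp":[-1,0,-6],"twist":0,"fingers":0},{"dp":[-2,0,-10],"twist":0,"fingers":0},{"dp":[-3,0,-12],"twist":0,"fingers":0},{"dp":[-3,0,-12],"twist":0,"fingers":0},{"dp":[-3,0,-12],"twist":0,"fingers":0},{"dp":[-3,0,-12],"twist":0,"fingers":0}]'; python3 -c "
from h import *
c=env.read_camera('side'); cv2.imwrite('pics/s3.png',c['pixels'])"
```

```text
time_s: 8.82
tool_pos: [0.512, 0.0825, 0.2161]
tool_rot: [-180.0, 0.1, 7.9]
force: [-0.2, -0.3, -0.7]
grip_width: 0.0004
grasp_force: 0.0
```

View pics/s3.png

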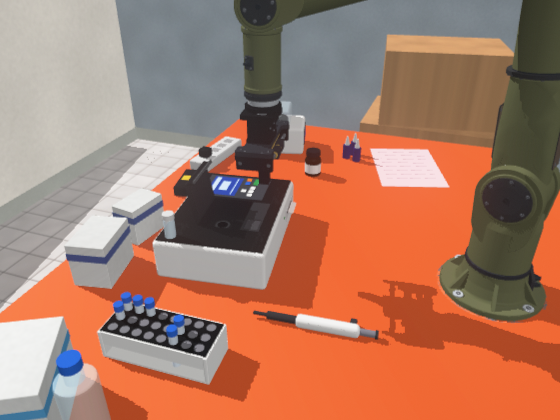

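The arm is clear, the cover is open behind (200,190), and the cuvette (169,225), jar, rack and pipette are unmoved.

```bash
python3 -c "
from cell import env
print(env.sign_off())"
```

```text
the job is handed in; nothing more can be done
None
```

The job is handed in, with no verdict shown: I found the catch pad by touch about 36 mm to +y of the strip's centre and pressed it at about 6 N, and in the last picture the cover was open, the arm was clear, and the cuvette, jar, rack and pipette looked unmoved.

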